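Release the charged battery pack and catch it on the rails

ROBOT

A 6-joint arm with a two-finger parallel gripper is mounted at the origin on a cart in front of the work surface, level with it; the furniture and walls round the work are solid. World frame = base frame: x ahead of the robot, y to its left, z up, the work surface at z = 0. Lengths are in m, angles in rad, forces in N, time in s.
With the tool pointing down it reaches from about 0.325 to 0.9 m from the base axis. Payload 6.1 kg.
Tool frame: the origin (TCP) lies midway between the tips of the shut fingers; the grasp point (between the pads) lies 19 mm behind it; z points along the fingers, y is the line along which they close (so a half turn about z gives the same grasp; the last joint's range is limited). The gripper opens to 85 mm and grips with 20 to 120 N. Pads are 22 mm wide; open, the fingers measure 114 mm over their backs; the gripper's body (76 mm by 85 mm) begins 54 mm behind the grasp point. The pads swing forward as they close: fully open they stand 13 mm farther back than shut.
Start: joints at [1.109, 0.22, 1.526, -0, 1.395, -0.126], TCP at [0.206, 0.59, 0.231] pointing down, gripper open.
Joint ranges: [-2.98, 2.98], [-0.91, 2.08], [0.09, 2.57], [-1.24, 4.39], [0.2, 2.65], [-2.68, 2.68]. Speed limits (rad/s): [2.57, 2.57, 3.01, 3.14, 3.14, 3.14].

INTERFACE

Orientations are given as a unit quaternion [x, y, z, w].
In Python, from rig import arm gives the robot as it stands. The module is installed in compiled form; this text tells all that it offers.
- The arm moves only by the tool inch_along, called after ">>>" as name([rows], argument=value, ...), one row to a line, values as JSON. Schema: {"type":"object","properties":{"offsets":{"type":"array","items":{"type":"object","properties":{"pos":{"type":"array","items":{"type":"number"},"minItems":3,"maxItems":3},"turn_vec":{"type":"array","items":{"type":"number"},"minItems":3,"maxItems":3}},"additionalProperties":false},"minItems":1,"maxItems":12},"jaw":{"type":"number"},"grip_force":{"type":"number"},"only":{"type":"string"},"quiet":{"type":"boolean"},"lines":{"type":"string"}},"required":["offsets"],"additionalProperties":false}. offsets is a list of rows, 1 to 12 of them, each an object with the fields pos (a list: dx, dy, dz in parts of the range, where 1.0 means 1 m), turn_vec (a list: a rotation vector rx, ry, rz in parts of the range, where 1.0 means 2 rad); a field left out counts as zero; each row is the pose to reach, as a shift and turn from the pose commanded when the call began, along the tool's axes at that moment; what a row does not reach only later rows make up. A row lasts 1/12 s, in which the tool goes at most 0.0417 m and 0.125 rad, less where a joint would pass 70% of its speed; a pose out of reach is approached as far as the arm can. jaw is the finger opening in m, set as the call begins (left out keeps the last). The fingers move at their own pace and stop on an object; grip_force is the grip in N (left out, the last holds). Time passes only in rows, so rows that do not move let the fingers close. The tool returns the time, the measured TCP pose, the force, the opening and the grip force at its end. only (a regular expression) keeps the lines of the reply that match it, lines (a string "A,B") keeps lines A to B, and quiet returns only ok. Shift and turn numbers lie between -1 and 1, and a call with a number outside is refused. Input that does not fit is refused with a message, and nothing moves.
- arm.observe(): the state, without advancing time (a new reading comes with each control period).
- arm.capture(name): name is "scene" or "top" or "wrist"; returns a dict with "color" (400x640x3 uint8, blue, green, red), "intrinsics" (3x3 intrinsics, pixels), "T" (4x4, takes a point from camera to world coordinates); the wrist camera has in their place "hand_eye" (4x4, takes a point from camera to tool coordinates, whose origin is the TCP and whose axes are the flange's). Camera axes: x right, y down, z forward; pixel columns grow to the right and rows downward; lengths in m; the calibration is good to about 2 mm. A picture is of the moment at which its call begins: read the wrist's pose just before it. There is no depth.
- arm.finish_job(): hands the job in; it is judged then, once.
The state is a dict: "t": time; "joints": joint angles; "dq": joint speeds; "tau": joint torques, N m; "tcp_pos": TCP position; "tcp_rot": TCP orientation; "contact_force": force on the tool from outside, world axes, zero at the start; "ft_torque": the same for the moment, N m; "grip_width": finger opening in m; "grip_force": force on a finger pad.
Only numpy, scipy, OpenCV 4.12 (cv2) and the standard library are available. Lean on these libraries where they do the work, as an engineer would, in place of code of your own. Each camera call takes 0.05 s, during which the arm holds its last target. There are 200 camera calls.

TASK

Release the charged battery pack: press the orange release button of the sloping charger with one finger, and with the other finger trap the pack as the spring pops it out, before it slides down off the open end of the rails. Do not grip or lift the pack, and leave the spare pack and everything else on the table where it is. Finish while holding: one finger still keeps the button down, and the popped pack rests on the rails against the other finger.

Things in the scene. Friction and masses are not known exactly. Their poses are not given: they have to be found in the camera images.
- charger: grey sloping charger fixed to the table, 195 (x) x 125 (y) x 95 mm high. Origin: on the table under the middle of the rails. Its x axis is level and points to the tower at the closed upper end, y left, z up. Two steel rails, 57 mm apart, fall 10 degrees towards -x. Floor between them: z = 34 mm + 0.176 x; the rails' tops stand 14 mm above it. Right of them a pod, top z 41 mm, holds the button
- rails_end (a point): middle of the open lower end of the rails, on their floor, at charger x -100, y 0, z 16 mm. Nothing but a finger stops the pack from sliding off here
- release_top (a point): middle of the top of the orange release button, 26 (x) x 24 (y) mm, at charger x -71, y -59, z 52 mm when up. It moves straight down 9 mm on a spring, 1.5 N at first and 5 N at the bottom, where its top is at z 43 mm, 2 mm proud of the pod. It springs up again when let go
- release (a joint): travel of the release button: 0 up, 0.009 m fully down. The latch lets the pack go at about 0.004 to 0.006
- ejector (a joint): spring plunger in the tower behind the pack: 0 = pushed in by the latched pack, grows to 0.034 m as it pushes the pack towards -x (about 3 N at first, 1.6 N at the end, roughly 0.2 m/s). From there the slope carries the slippery pack on, faster and faster: untrapped it is off the open end half a second after the latch lets go
- pack: slide-on battery pack, blue with a black top, 78 (x) x 54 (66 over the flanges at its foot) x 46 mm high, 0.25 to 0.45 kg. Origin: middle of its underside; x along the rails towards the tower, z normal to them. Latched home at charger x 11, y 0, z 36 mm; it can leave only along the rails to -x. Safely trapped 10 to 48 mm out of home; past 56 mm it has slid away
- pack_nose (a point): on the pack's flat front face (54 mm wide, looks to the open end), 30 mm above its underside; at home at charger x -33, z 58 mm. A finger may stop the pack anywhere on this face. A 22 mm wide finger level with the button along x, tip no lower than the pressed button, stands clear above the rails with about 24 mm of free path to this face
- spare_pack: second, empty pack of the same kind (one red lamp), standing loose on the table to the right of the charger, waiting for its turn; bystander. Origin: middle of its underside
- paint_white: white paint bottle, 74 across x 135 high mm, standing left of the charger; bystander. Origin: middle of its underside
- paint_brown: brown paint bottle with white cap, 52 across x 135 high mm; bystander. Origin: middle of its underside
- glue_stick: yellow glue stick standing upright behind the charger, 23 across x 89 high mm; bystander. Origin: middle of its underside
Mind the look-alikes: they are no part of the job. What is shaped like the pack but pink or turquoise is not meant.

How it is judged:
On the way, in this order (a step that is already met when the one before it is completed fails the run):
1. the release button is pressed by a finger and the latch lets the pack go (value of joint release above 0.004 m and contact force between the fingers and charger above 0.5 N).
2. the pack, popped out, is stopped by a finger while the button is still down (value of joint release above 0.004 m and x of pack in the frame of charger below 0.001 m and contact force between the fingers and pack above 0.1 N and linear speed of pack below 0.02 m/s), for 0.2 s.
At the end, for the whole second after the job is handed in: The pack stands still on the rails, 10 to 48 mm out of its home place, not lifted or turned, with a finger pressing against it (over 0.1 N), and a finger still keeps the release button at least 4 mm down (all of step 1 and x of pack in the frame of charger between -0.037 and 0.001 m and z of pack in the frame of charger below 0.037 m and angle between the x axis of pack and the x axis of charger, either way round below 0.25 rad and linear speed of pack below 0.015 m/s and contact force between the fingers and pack above 0.1 N); the arm keeps its last pose, push and grip.
It fails at once if the pack slid away (over 56 mm out of its home place) (x of pack in the frame of charger below -0.045 m).
It fails at once if the pack was lifted or tipped off the rails (z of pack in the frame of charger above 0.042 m or angle between pack's own z axis and vertical above 0.3 rad).
It fails at once if the pack was gripped or rammed (a finger force over 20 N) (contact force between the fingers and pack above 20 N).
It fails at once if the spare pack, a paint bottle or the glue stick was moved (over 20 mm) or knocked over (distance of any of spare_pack, paint_white, paint_brown, glue_stick from where it was at the start of the episode above 0.02 m or angle between any of paint_white, paint_brown, glue_stick's own z axis and vertical above 0.5 rad).
It also fails if it takes over 29 s, if anything falls off the work surface, if the arm or the gripper's body presses on something with over 40 N, if the wrist force passes 120 N, or if a joint passes its speed limit or range.

## Working session

There is one attempt and no reset: what is moved stays moved. The work goes in short steps, Python scripts to look and compute and a tool call to move; the robot and the scene stay as the last step left them, time stands still between calls to the robot, and variables do not carry over. Pictures are saved under pics/ and viewed, at most 10 in all, crops included, and the job is handed in when it is done.

```bash
mkdir -p pics
```

Run:
```python
from rig import arm
import cv2,numpy as np
s=arm.observe();print(s['t'],s['tcp_pos'],s['tcp_rot'],s['grip_width'])
for n in("scene","top","wrist"):
    c=arm.capture(n);cv2.imwrite(f"pics/{n}0.png",c["color"]);print(n,c["intrinsics"].round(1).tolist(),np.round(c.get("T",c.get("hand_eye")),4).tolist())
```

```text
0.0 [0.20569749 0.58956356 0.23020612] [ 1.67113800e-01  9.85937156e-01 -9.11038613e-04 -2.68831041e-04] 0.08576304197272751
scene [[440.1, 0.0, 315.9], [0.0, 440.1, 205.9], [0.0, 0.0, 1.0]] [[0.8672, -0.3174, 0.3838, 0.1586], [-0.498, -0.5484, 0.6717, -0.9493], [-0.0027, -0.7736, -0.6336, 0.8094], [0.0, 0.0, 0.0, 1.0]]
top [[381.9, 0.0, 326.6], [0.0, 381.9, 202.5], [0.0, 0.0, 1.0]] [[0.0066, -0.9914, 0.1306, 0.448], [-0.9996, -0.0031, 0.0275, -0.1784], [-0.0269, -0.1308, -0.991, 1.3233], [0.0, 0.0, 0.0, 1.0]]
wrist [[330.4, 0.0, 321.3], [0.0, 330.4, 191.0], [0.0, 0.0, 1.0]] [[0.0008, -0.9509, -0.3096, 0.0798], [1.0, 0.0007, 0.0003, -0.0001], [-0.0, -0.3096, 0.9509, -0.1424], [0.0, 0.0, 0.0, 1.0]]
```

View pics/scene0.png

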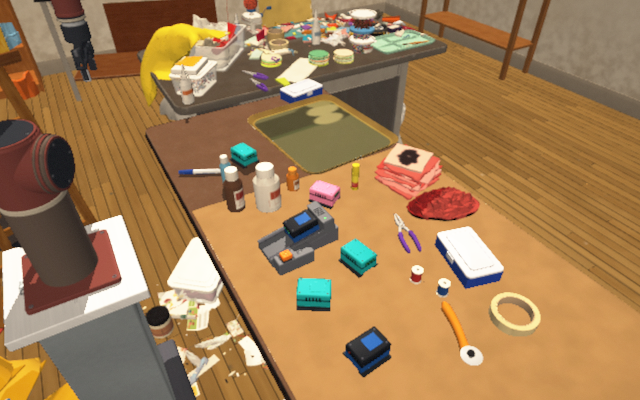

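View pics/top0.png

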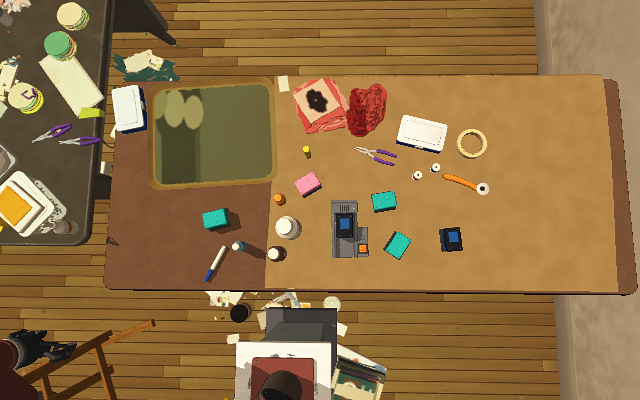

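The scene view shows the grey charger with an orange button at scene (286,256) and top (363,249). Pack candidates:
- Blue/black pack in the charger: scene (300,223), top (345,224). This is the target.
- Spare blue/black pack: scene (368,348), top (451,239).
- Turquoise look-alikes: scene (358,257), (314,293) and (244,155).
- Pink look-alike: scene (324,193).

I'll check the choice in one close crop.

Run:
```python
import cv2,numpy as np
a=cv2.imread("pics/scene0.png")[200:275,255:345];b=cv2.imread("pics/top0.png")[195:265,325:375]
a=cv2.resize(a,None,fx=5,fy=5,interpolation=cv2.INTER_CUBIC);b=cv2.resize(b,None,fx=7,fy=7,interpolation=cv2.INTER_CUBIC)
o=np.zeros((490,800,3),np.uint8);o[:375,:450]=a;o[:490,450:]=b;cv2.imwrite("pics/crop1.png",o)
for n in("scene0","top0"):
    im=cv2.imread(f"pics/{n}.png");h=cv2.cvtColor(im,cv2.COLOR_BGR2HSV);m=cv2.inRange(h,(5,170,150),(18,255,255))
    k,l,st,c=cv2.connectedComponentsWithStats(m)
    print(n,[(st[i].tolist(),c[i].round(1).tolist()) for i in range(1,k) if st[i,4]>15 and 250<c[i][0]<380 and 200<c[i][1]<280])
```

```text
scene0 [([280, 250, 12, 11, 69], [285.5, 255.6])]
top0 [([359, 245, 8, 7, 49], [362.3, 248.1])]
```

View pics/crop1.png

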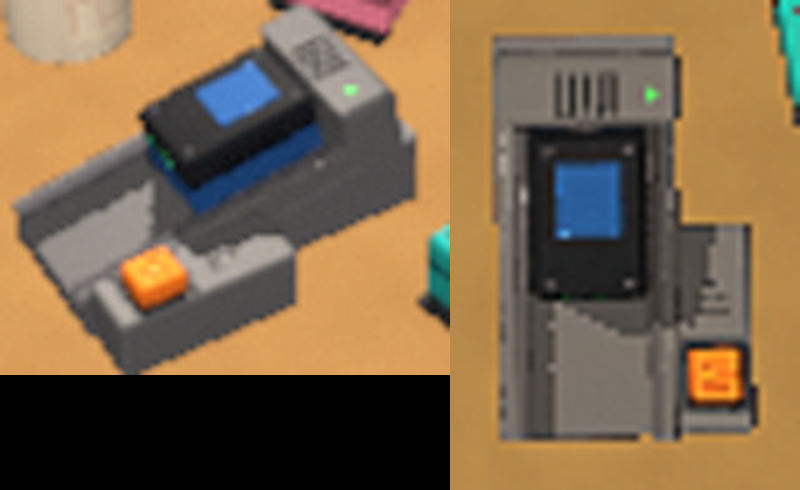

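The crop confirms the choice: the blue/black pack is latched in the charger. Its front top corners are at top crop (530,298) and (645,298), and the orange button is at crop (715,374). Next I fit the charger pose from both views.

Create h.py:
```python
import numpy as np
from scipy.optimize import least_squares
from scipy.spatial.transform import Rotation as R
def proj(K,T,P):
    c=(np.asarray(P)-T[:3,3])@T[:3,:3]; q=c@np.asarray(K).T; return q[...,:2]/q[...,2:]
def c2w(p,P):
    c,s=np.cos(p[2]),np.sin(p[2]);P=np.asarray(P,float)/1000
    return np.c_[c*P[:,0]-s*P[:,1]+p[0],s*P[:,0]+c*P[:,1]+p[1],P[:,2]+(p[3] if len(p)>3 else 0)]
def fit(views,p0):
    f=lambda p:np.concatenate([(proj(K,T,c2w(p,P))-np.array(u)).ravel() for K,T,P,u in views])
    return least_squares(f,p0,loss='soft_l1',f_scale=1.)
```

Run:
```python
from h import *
from rig import arm
B=[-71,-59,52];FL=[-35.4,27,74.5];FR=[-35.4,-27,74.5];BL=[41.4,27,88];BR=[41.4,-27,88]
s=arm.capture("scene");t=arm.capture("top")
sc=lambda u:[(255+(x+.5)/5-.5,200+(y+.5)/5-.5) for x,y in u]
tc=lambda u:[(325+(x-450+.5)/7-.5,195+(y+.5)/7-.5) for x,y in u]
V=[(s["intrinsics"],s["T"],[B,FL,FR,BR],sc([(154,263),(145,112),(190,185),(315,100)])),(t["intrinsics"],t["T"],[B,FL,FR],tc([(715,374),(530,298),(645,298)]))]
r=fit(V,[.45,-.2,0,0]);p=r.x;print("pose",p.round(4),"\nres",r.fun.round(1))
print("button",c2w(p,[B]).round(4))
# independent triangulation of button
f=lambda X:np.concatenate([proj(v[0],v[1],X)-np.array(v[3][0]) for v in V]);print("tri",least_squares(f,[.4,-.2,.05]).x.round(4))
```

```text
pose [ 0.5361 -0.2025  0.0109 -0.0063] 
res [-0.   2.  -1.8 -0.1 -0.8 -2.2  1.   0.2 -0.2 -0.3  0.2 -0.4  0.3 -0.4]
button [[ 0.4657 -0.2623  0.0457]]
tri [ 0.4654 -0.2628  0.0529]
```

The pack is identified and the charger is at about (0.536, -0.2025) with yaw near 0. I'll travel above it and set the opening to 45 mm on the way.

The manual's scale: turns go in shares of 2 rad. Converting my numbers, -0.346 rad is -0.173.

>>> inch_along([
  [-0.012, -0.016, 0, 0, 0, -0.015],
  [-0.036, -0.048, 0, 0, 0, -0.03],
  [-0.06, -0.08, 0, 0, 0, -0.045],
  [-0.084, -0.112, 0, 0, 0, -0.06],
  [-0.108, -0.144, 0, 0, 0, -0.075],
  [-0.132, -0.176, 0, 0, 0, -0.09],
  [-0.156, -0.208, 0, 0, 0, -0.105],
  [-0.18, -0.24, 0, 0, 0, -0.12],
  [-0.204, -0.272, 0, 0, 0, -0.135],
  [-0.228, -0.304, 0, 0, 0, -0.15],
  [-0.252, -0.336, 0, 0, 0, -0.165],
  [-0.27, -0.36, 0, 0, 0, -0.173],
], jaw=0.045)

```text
refused: offsets[0]: [-0.012, -0.016, 0, 0, 0, -0.015] is not of type 'object' (schema: type "object"). Nothing was moved.
```

The error is about the shape of the input: a list of objects, one for each row. Fixing that and sending the same move.

>>> inch_along([
  {"pos": [-0.012, -0.016, 0], "turn_vec": [0, 0, -0.015]},
  {"pos": [-0.036, -0.048, 0], "turn_vec": [0, 0, -0.03]},
  {"pos": [-0.06, -0.08, 0], "turn_vec": [0, 0, -0.045]},
  {"pos": [-0.084, -0.112, 0], "turn_vec": [0, 0, -0.06]},
  {"pos": [-0.108, -0.144, 0], "turn_vec": [0, 0, -0.075]},
  {"pos": [-0.132, -0.176, 0], "turn_vec": [0, 0, -0.09]},
  {"pos": [-0.156, -0.208, 0], "turn_vec": [0, 0, -0.105]},
  {"pos": [-0.18, -0.24, 0], "turn_vec": [0, 0, -0.12]},
  {"pos": [-0.204, -0.272, 0], "turn_vec": [0, 0, -0.135]},
  {"pos": [-0.228, -0.304, 0], "turn_vec": [0, 0, -0.15]},
  {"pos": [-0.252, -0.336, 0], "turn_vec": [0, 0, -0.165]},
  {"pos": [-0.27, -0.36, 0], "turn_vec": [0, 0, -0.173]},
], jaw=0.045)

```text
t: 1.25
tcp_pos: [0.3425, 0.1587, 0.2315]
tcp_rot: [-0.006, 1.0, -0.0, 0.001]
contact_force: [0.9, -0.2, -0.8]
grip_width: 0.045
grip_force: 0.0
```

Run:
```python
from h import *
from rig import arm
s=arm.observe();r=R.from_quat(s["tcp_rot"]);print(s["t"],s["tcp_pos"],r.as_matrix().round(3).tolist(),(r.inv().apply(np.array([.465,-.233,.17])-s["tcp_pos"])).round(4))
```

```text
1.25 [0.34253917 0.15874794 0.2315054 ] [[-1.0, -0.011, 0.001], [-0.011, 1.0, -0.001], [-0.001, -0.001, -1.0]] [-0.118  -0.393   0.0618]
```

>>> inch_along([
  {"pos": [-0.006, -0.02, 0]},
  {"pos": [-0.018, -0.06, 0]},
  {"pos": [-0.03, -0.098, 0]},
  {"pos": [-0.042, -0.136, 0]},
  {"pos": [-0.054, -0.175, 0]},
  {"pos": [-0.066, -0.213, 0.005]},
  {"pos": [-0.078, -0.25, 0.015]},
  {"pos": [-0.09, -0.288, 0.025]},
  {"pos": [-0.1, -0.325, 0.035]},
  {"pos": [-0.11, -0.36, 0.045]},
  {"pos": [-0.115, -0.385, 0.055]},
  {"pos": [-0.118, -0.393, 0.062]},
])

```text
t: 2.25
tcp_pos: [0.4642, -0.2341, 0.1682]
tcp_rot: [-0.004, 1.0, -0.0, -0.0]
contact_force: [-1.2, 0.0, 0.1]
grip_width: 0.0451
grip_force: 0.0
```

Run:
```python
from h import *
from rig import arm
import cv2
s=arm.observe();c=arm.capture("wrist");print(s["t"],s["tcp_pos"],s["tcp_rot"],s["contact_force"])
T=np.eye(4);T[:3,:3]=R.from_quat(s["tcp_rot"]).as_matrix();T[:3,3]=s["tcp_pos"];T=T@c["hand_eye"]
np.savez("w1.npz",K=c["intrinsics"],T=T,im=c["color"]);cv2.imwrite("pics/w1.png",c["color"])
```

```text
2.25 [ 0.46415729 -0.23405506  0.16824115] [-3.60403667e-03  9.99993392e-01 -3.82157088e-04 -2.85820683e-04] [-1.18894185  0.01789616  0.05079586]
```

View pics/w1.png

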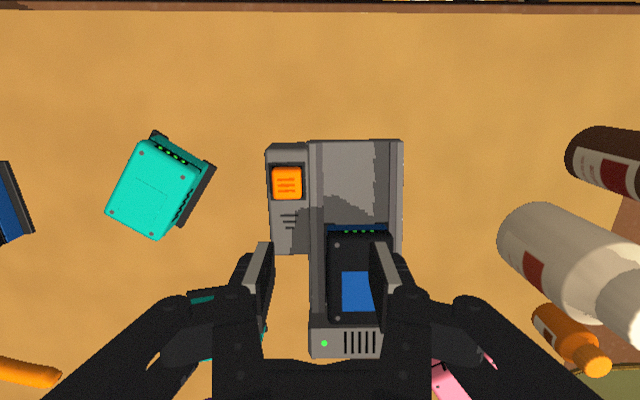

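The wrist view (turned 180°) shows the button at about (286,184), the pack front edge at about y=232, and the fingertips at (265,245) and (378,243). I'll zoom in for exact pixels.

Run:
```python
import cv2
a=cv2.imread("pics/w1.png")[132:250,258:412];cv2.imwrite("pics/crop2.png",cv2.resize(a,None,fx=5,fy=5,interpolation=cv2.INTER_CUBIC))
```

```text
(no output)
```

View pics/crop2.png

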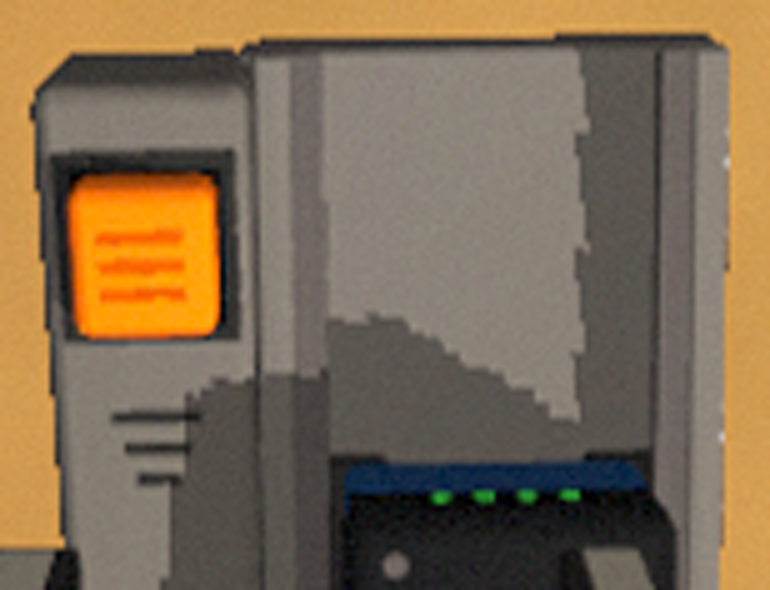

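Run:
```python
from h import *
d=np.load("w1.npz");K,T=d["K"],d["T"]
cc=lambda u:[(258+(x+.5)/5-.5,132+(y+.5)/5-.5) for x,y in u]
P=[[-71,-59,52],[-100,-28.5,16.4],[-100,28.5,16.4],[-35.4,-27,74.5],[-35.4,27,74.5]];u=cc([(145,263),(325,47),(657,47),(346,495),(650,495)])
for n,sel in(("all",range(5)),("no pack",range(3))):
  for p0 in([.536,-.2025,.01],[.536,-.2025,.01,0]):
    r=fit([(K,T,[P[i] for i in sel],[u[i] for i in sel])],p0);print(n,r.x.round(4),"btn",c2w(r.x,P[:1]).round(4)[0],"res",r.fun.round(1))
# finger tips: tool coords at tip depth 0..-.01 for pixels
he=np.linalg.inv(T)
```

```text
all [ 0.5321 -0.2022  0.0191] btn [ 0.4622 -0.2625  0.052 ] res [-0.2 -0.8  0.6 -0.6 -1.9 -1.3 -0.5  4.   7.5  3.3]
all [ 0.5353 -0.2029  0.0154 -0.0131] btn [ 0.4652 -0.263   0.0389] res [ 0.9 -1.9  0.1  0.4 -5.2 -0.  -1.5  0.5  3.1  0.1]
no pack [ 0.533  -0.2024  0.0129] btn [ 0.4627 -0.2623  0.052 ] res [ 0.1 -0.2  1.   0.2 -1.5 -0.1]
no pack [ 0.5321 -0.2026  0.0101  0.0043] btn [ 0.4617 -0.2623  0.0563] res [-0.4  0.2  1.2 -0.  -0.4 -0.2]
```

>>> inch_along([
  {"pos": [0.001, 0.0006, 0.02]},
  {"pos": [0.002, 0.0012, 0.05]},
  {"pos": [0.002, 0.0012, 0.08]},
  {"pos": [0.002, 0.0012, 0.1]},
  {"pos": [0.002, 0.0012, 0.106]},
  {"pos": [0.002, 0.0012, 0.108]},
  {"pos": [0.002, 0.0012, 0.108]},
  {"pos": [0.002, 0.0012, 0.108]},
])

```text
t: 2.97
tcp_pos: [0.4634, -0.2297, 0.0631]
tcp_rot: [-0.005, 1.0, -0.001, 0.001]
contact_force: [0.1, 0.1, 0.5]
grip_width: 0.045
grip_force: 0.0
```

Run:
```python
from h import *
from rig import arm
import cv2
s=arm.observe();c=arm.capture("wrist");print(s["t"],s["tcp_pos"],s["tcp_rot"],s["contact_force"])
a=c["color"][80:330,150:500];cv2.imwrite("pics/w2.png",cv2.resize(a,None,fx=2,fy=2))
```

```text
2.9667 [ 0.46342775 -0.22968489  0.06309983] [-5.35007982e-03  9.99984765e-01 -7.49187952e-04  1.13326305e-03] [0.08105445 0.12778859 0.46527211]
```

View pics/w2.png

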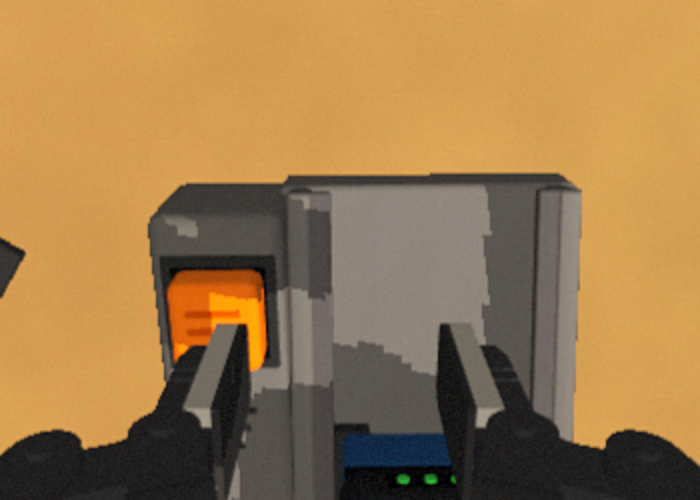

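The fingers line up along x with the button at crop (215,320). The TCP is about 3 mm too far left, so I'll shift right and feel for the button.

>>> inch_along([
  {"pos": [0.001, -0.002, 0]},
  {"pos": [0.001, -0.0045, 0.002]},
  {"pos": [0.001, -0.0045, 0.004]},
  {"pos": [0.001, -0.0045, 0.005]},
  {"pos": [0.001, -0.0045, 0.005]},
  {"pos": [0.001, -0.0045, 0.005]},
])

```text
t: 3.52
tcp_pos: [0.4611, -0.2338, 0.0561]
tcp_rot: [-0.005, 1.0, 0.0, -0.0]
contact_force: [-0.6, 0.7, 0.2]
grip_width: 0.0447
grip_force: 0.0
```

>>> inch_along([
  {"pos": [0, 0, 0.002]},
  {"pos": [0, 0, 0.003]},
  {"pos": [0, 0, 0.003]},
  {"pos": [0, 0, 0.003]},
])

```text
t: 3.85
tcp_pos: [0.4612, -0.2338, 0.0531]
tcp_rot: [-0.005, 1.0, 0.0, -0.0]
contact_force: [0.2, 0.8, -0.5]
grip_width: 0.0452
grip_force: 0.0
```

>>> inch_along([
  {"pos": [0, 0, 0.002]},
  {"pos": [0, 0, 0.003]},
  {"pos": [0, 0, 0.003]},
  {"pos": [0, 0, 0.003]},
], only="pos|contact")

```text
tcp_pos: [0.4612, -0.2338, 0.0502]
contact_force: [-0.6, 0.4, 0.1]
```

>>> inch_along([
  {"pos": [0, 0, 0.002]},
  {"pos": [0, 0, 0.002]},
  {"pos": [0, 0, 0.002]},
], only="pos|contact")

```text
tcp_pos: [0.4614, -0.234, 0.0484]
contact_force: [0.2, -0.8, 1.5]
```

Run:
```python
from rig import arm
import cv2
c=arm.capture("wrist");a=c["color"][80:330,150:500];cv2.imwrite("pics/w3.png",cv2.resize(a,None,fx=2,fy=2));print(arm.observe()["contact_force"])
```

```text
[0.20596859 0.1830295  0.87308716]
```

View pics/w3.png

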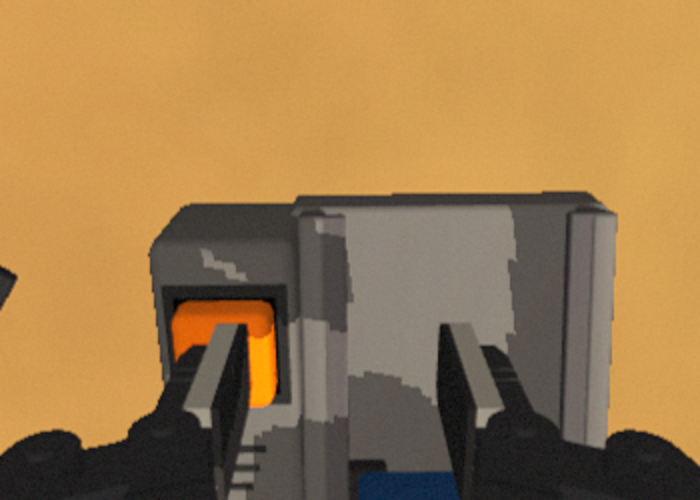

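The left fingertip is on the button and about 1 N of contact has begun. Now I press.

>>> inch_along([
  {"pos": [0, 0, 0.004]},
  {"pos": [0, 0, 0.008]},
  {"pos": [0, 0, 0.008]},
  {"pos": [0, 0, 0.008]},
  {"pos": [0, 0, 0.008]},
  {"pos": [0, 0, 0.008]},
  {"pos": [0, 0, 0.008]},
  {"pos": [0, 0, 0.008]},
  {"pos": [0, 0, 0.008]},
  {"pos": [0, 0, 0.008]},
  {"pos": [0, 0, 0.008]},
  {"pos": [0, 0, 0.008]},
])

```text
t: 5.48
tcp_pos: [0.4617, -0.2342, 0.0406]
tcp_rot: [-0.005, 1.0, -0.0, 0.0]
contact_force: [-1.8, 1.3, 5.7]
grip_width: 0.0452
grip_force: 4.2
```

Run:
```python
from rig import arm
import cv2
f=[]
c=arm.capture("wrist");a=c["color"][80:330,150:500];cv2.imwrite("pics/w4.png",cv2.resize(a,None,fx=2,fy=2));print(arm.observe()["contact_force"])
```

```text
[-0.68886741  0.73029458  6.22334125]
```

View pics/w4.png

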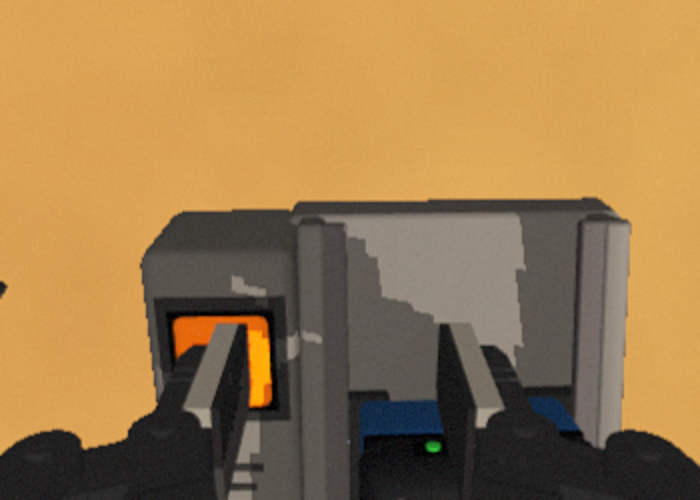

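The button is down flush, at about 6 N. The pack's front has come forward to the finger at crop (460,405). I'll hold briefly and check from the scene camera that it stands still.

>>> inch_along([
  {},
  {},
  {},
  {},
  {},
  {},
], only="pos|contact")

```text
tcp_pos: [0.4617, -0.2342, 0.0406]
contact_force: [-0.6, 0.4, 5.4]
```

Run:
```python
from rig import arm
import cv2,numpy as np
c=arm.capture("wrist")["color"][80:330,150:500];o=cv2.resize(cv2.imread("pics/w4.png"),(350,250),interpolation=cv2.INTER_AREA)
print("diff",np.abs(c.astype(int)-o).mean())
F=np.mean([(arm.capture("top"),arm.observe()["contact_force"])[1] for _ in range(8)],0);print(F.round(2))
s=arm.capture("scene")["color"][190:280,245:355];cv2.imwrite("pics/s5.png",cv2.resize(s,None,fx=6,fy=6,interpolation=cv2.INTER_CUBIC))
```

```text
diff 2.3461371428571427
[-0.66  0.33  5.43]
```

View pics/s5.png

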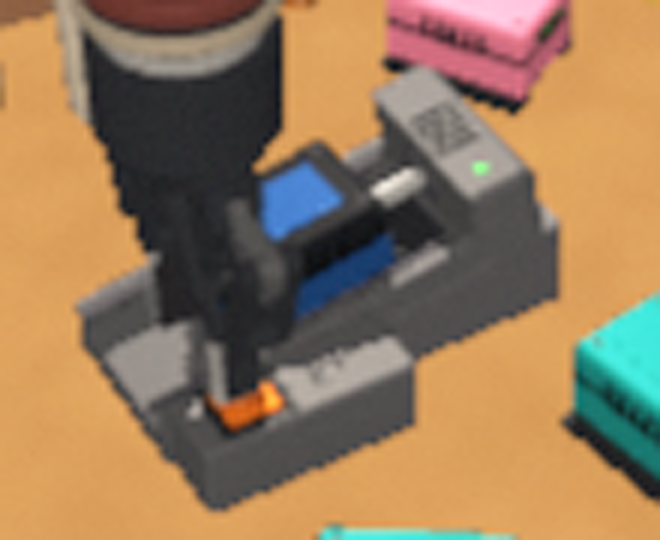

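The pack is popped out with the plunger extended at (400,185). It rests against the finger with a steady -x push of about 0.66 N, and the button is down at (245,405).

```bash
python3 -c "
from rig import arm
print(arm.finish_job(),arm.observe()['contact_force'])"
```

```text
the job is handed in; nothing more can be done
the job is handed in; nothing more can be done
```

The job is handed in; no verdict was printed: one finger holds the release button fully down at about 5.4 N, and the popped pack rests on the rails against the other finger at about 0.66 N.

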